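# Open the safety-capped solvent can

## Task

Open the solvent can: press its safety cap down against the spring until you feel it bear firmly on the rubber seal, without squashing the seal (about 16 N is right, over 20 is too much), keep it pressed while you turn it anticlockwise, and lift it off. Set the cap down gently, knob up, in the middle of the round dish and let go. Leave everything else on the bench where it is.

Things in the scene. Friction and masses are not known exactly. Their poses are not given: they have to be found in the camera images.
- cap: Grey plastic press-and-turn safety cap, about 80 g: a ribbed skirt 60 mm in diameter, 43 mm tall, open below (inner diameter 50), and on it a round ribbed grip knob 36 mm in diameter, 28 mm tall. Origin on the axis at the skirt's lower rim, z up: shoulder around the knob at z = 43 mm, knob top at 71 mm. It starts locked on the can's neck, with about 1 mm of sideways play.
- cap_shoulder (a point): On the cap's axis at the height of its flat shoulder, at the foot of the knob (cap z = 43 mm); fingertips may push on the shoulder. To open: push down, then, held down, turn anticlockwise seen from above about 75 degrees (1.31 rad) to a hard stop. Let up, the spring lifts the cap 1.5 mm and it lifts straight off; the skirt is clear of the neck 20 mm higher.
- cap_bar (a point): Underside of the steel cross-bar (30 x 7 x 7 mm, along the cap's x axis) inside the cap, on the axis at cap z = 8 mm. A spring (5 N at first, 0.2 N per mm) pushes it up into notches where it turns only about 5 degrees; pushed down it meets a stiff rubber seal (10 N per mm). It leaves the notches only once it squeezes the seal by 0.5 mm: 11 to 14 N of push in all.
- can_neck (a point): Centre of the top of the can's neck, 168 mm over the bench; the neck is 48 mm in diameter. The seal inside lies 4.5 to 16 mm below the locked cap's cross-bar: it differs from can to can and cannot be seen, so feel for it; the push rises steeply there. A total push of 15 to 18 N is right; from about 22 N the seal is spoilt (over 16 N on it).
- can: Aluminium solvent can, 76 mm in diameter, fixed fast in a wooden block 110 x 110 x 40 mm. Origin at the centre of the block's underside, on the bench. With the cap locked, the cap's origin is on the can's axis at z = 149 mm (shoulder 192, knob top 220) and the cap's x axis stands 75 degrees clockwise (from above) of the can's x axis; the cap is free when the two are parallel.
- dish: Shallow round steel dish, loose, 350 g, 104 mm in diameter over the rim, 10 mm tall, flat inside (floor 4 mm above the bench, about 86 mm across). Origin at the centre of its underside. It and an oblong tray may be in either of two places.
- glue: White glue bottle 150 mm tall. A bystander. Origin at the centre of its underside.
- stick: Glue stick standing 98 mm tall. A bystander. Origin at the centre of its underside.
- jar_a: Small paint jar, 50 mm tall, nearest the robot. A bystander. Origin at the centre of its underside.
- jar_b: Small paint jar, 50 mm tall, farther off. A bystander. Origin at the centre of its underside.
- garage: Model garage on a 110 x 150 mm base. A bystander. Origin at the centre of its underside.
- tray: Oblong parts tray 90 x 70 x 18 mm. A bystander. Origin at the centre of its underside.
- brush: Brush 200 mm long, lying. A bystander. Origin at the middle of its length.
There are look-alikes about, which are no part of the job. There is more than one size of the cap; the job needs the smaller. What is shaped like the can but pink is not meant.

How it is judged:
By the outcome, as a careful person would: the job done as asked, in the order asked, and still so for the second after the job is handed in, with the robot touching nothing.
It also fails if it takes over 64 s, if anything falls off the work surface, if the arm or the gripper's body presses on something with over 40 N, if the wrist force passes 120 N, or if a joint passes its speed limit or range.

## Robot

A 6-joint arm with a two-finger parallel gripper is mounted at the origin on the work surface. World frame = base frame: x ahead of the robot, y to its left, z up, the work surface at z = 0. Lengths are in m, angles in degrees, forces in N, time in s.
With the tool pointing down it reaches from about 0.3 to 0.75 m from the base axis. Payload 8.5 kg.
Tool frame: the origin (TCP) lies at the very end of the fingers, on their centre line; the grasp point (between the pads) lies 19 mm behind it (env.tcp_to_grasp is the distance from the TCP to the grasp point, in m); z points along the fingers, y is the line along which they close (so a half turn about z gives the same grasp; the last joint's range is limited). The gripper opens to 85 mm and grips with 20 to 120 N. Pads are 22 mm wide; open, the fingers measure 114 mm over their backs; the gripper's body (76 mm by 85 mm) begins 54 mm behind the grasp point. The pads swing forward as they close: fully open they stand 13 mm farther back than shut.
Start: joints at [-87.164, 21.807, 74.336, -0, 83.858, -12.336], TCP at [0.144, -0.531, 0.202] pointing down, gripper open.
Joint ranges: [-178.18, 178.18], [-50.72, 133.34], [12.68, 142.11], [-81.47, 261.47], [9.98, 163.14], [-165.26, 165.26]. Speed limits (degrees/s): [136.94, 136.94, 180, 180, 180, 180].

## Interface

Orientations are given as a 3x3 rotation matrix whose columns are the frame's x, y, z axes.
In Python, from rig import status, get_image, env gives the robot as it stands.
- The arm moves only by the shell command python3 -m handwheel 'ROWS' [FORCE]. ROWS is text: rows parted by semicolons, each of 7 numbers parted by spaces: the shift along the world's x, y, z in cm, then the turn, a rotation vector about the world's x, y, z in degrees, then the opening, from 0 (shut) to 1 (fully open). In form: dx dy dz wx wy wz gripper; .... A call has 1 to 8 rows; each row is the pose to reach, as a shift and turn from the pose commanded when the call began; what a row does not reach only later rows make up. A row lasts 1/12 s, in which the tool goes at most 41.7 mm and 7.16 degrees, less where a joint would pass 70% of its speed; a pose out of reach is approached as far as the arm can. A call with a gripper value outside its range is refused whole. The fingers move at their own pace and stop on an object; FORCE is the grip in N (left out, the last holds). Time passes only in rows, so rows that repeat a pose let the fingers close. It gives the time, the measured TCP pose, the force, the opening and the grip force at its end, in the units of the state.
- status.observe(): the state, without advancing time (a new reading comes with each control period).
- get_image(name): name is "side" or "top" or "wrist"; returns a dict with "color" (384x512x3 uint8, red, green, blue), "vertical_fov" (degrees; the focal length in pixels is half the picture's height over the tangent of half this angle, whatever the lens; pixels are square), "cx", "cy" (the principal point, pixels), "xyz" and "orientation" of the camera in the world. Camera axes: x right, y down, z forward; pixel columns grow to the right and rows downward; lengths in m; the calibration is good to about 2 mm. A picture is of the moment at which its call begins. There is no depth.
- env.close_job(): hands the job in; it is judged then, once.
The state is a dict: "time_s": time; "q": joint angles; "qvel": joint speeds; "joint_efforts": joint torques, N m; "position": TCP position; "tool_rot": TCP orientation; "ft_force": force on the tool from outside, world axes, zero at the start; "wrist_torque": the same for the moment, N m; "grip_width": finger opening in m; "gripper_force": force on a finger pad.
Only numpy, scipy, OpenCV 4.12 (cv2) and the standard library are available. Lean on these libraries where they do the work, as an engineer would, in place of code of your own. Each camera call takes 0.05 s, during which the arm holds its last target. There are 200 camera calls.

## Working session

There is one attempt and no reset: what is moved stays moved. The work goes in short steps, Python scripts to look and compute and a shell command to move; the robot and the scene stay as the last step left them, time stands still between calls to the robot, and variables do not carry over. Pictures are saved under pics/ and viewed, at most 11 in all, crops included, and the job is handed in when it is done.

```bash
ls; mkdir -p pics; cat > h.py <<'E'
import numpy as np,cv2
from rig import status,get_image,env
def snap(n,f):
    im=get_image(n); cv2.imwrite('pics/'+f,im['color'][...,::-1]); 
    np.save('pics/'+f[:-4]+'.npy',{k:im[k] for k in im if k!='color'},allow_pickle=True); return im
def cal(f): return np.load('pics/'+f+'.npy',allow_pickle=True).item()
def ray(c,u,v):
    f=192/np.tan(np.radians(c['vertical_fov'])/2)
    R=np.array(c['orientation']); return np.array(c['xyz']),R@np.array([(u-c['cx'])/f,(v-c['cy'])/f,1])
def atz(c,u,v,z):
    o,d=ray(c,u,v); return o+d*(z-o[2])/d[2]
def proj(c,p):
    f=192/np.tan(np.radians(c['vertical_fov'])/2)
    q=np.array(c['orientation']).T@(np.array(p)-c['xyz']); return c['cx']+f*q[0]/q[2],c['cy']+f*q[1]/q[2]
def tri(a,b):
    (o1,d1),(o2,d2)=a,b
    s=np.linalg.lstsq(np.stack([d1,-d2],1),o2-o1,rcond=None)[0]
    p,q=o1+s[0]*d1,o2+s[1]*d2; return (p+q)/2,np.linalg.norm(p-q)
E
python3 - <<'E'
from h import *
a=snap('top','t0.png');b=snap('side','s0.png')
for i in (a,b): print(i['xyz'],np.round(i['orientation'],3).tolist(),i['vertical_fov'],i['cx'],i['cy'])
print(status.observe())
E
```

```text
pics
[ 0.40853946 -0.07637319  0.97181377] [[0.022, -0.984, 0.175], [-1.0, -0.018, 0.026], [-0.022, -0.175, -0.984]] 55.08405925895264 252.04412266733638 187.3828062237199
[0.07737848 0.61874194 0.68268259] [[-0.813, -0.32, 0.487], [-0.583, 0.448, -0.678], [-0.002, -0.835, -0.551]] 46.41593657574125 249.69061319344073 182.07966675710662
{'time_s': 0.1, 'q': array([-8.71639266e+01,  2.18382711e+01,  7.43801160e+01,  5.19997341e-04,
        8.38601561e+01, -1.23343303e+01]), 'qvel': array([ 0.06814417, -0.09770952, -0.23400665, -0.04313927,  0.05914237,
        0.02068416]), 'joint_efforts': array([ 2.78054882e-03, -4.49216151e+01, -2.31657010e+01, -2.07562512e-04,
        3.65923355e-03,  2.69518061e-06]), 'position': array([ 0.14392774, -0.53050932,  0.2015646 ]), 'tool_rot': array([[ 9.65152065e-01,  2.61689680e-01, -5.88145563e-05],
       [ 2.61689513e-01, -9.65151140e-01,  1.36960451e-03],
       [ 3.01646429e-04, -1.33726777e-03, -9.99999060e-01]]), 'ft_force': array([ 0.16432738,  0.48580031, -0.22811877]), 'wrist_torque': array([ 0.0253559 ,  0.03185186, -0.06297388]), 'gripper_force': 0.0, 'grip_width': 0.08535767882693163}
```

View pics/t0.png

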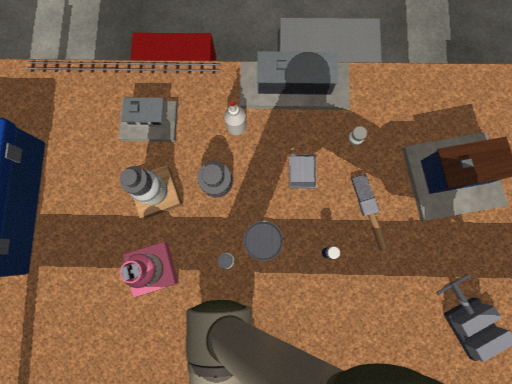

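View pics/s0.png

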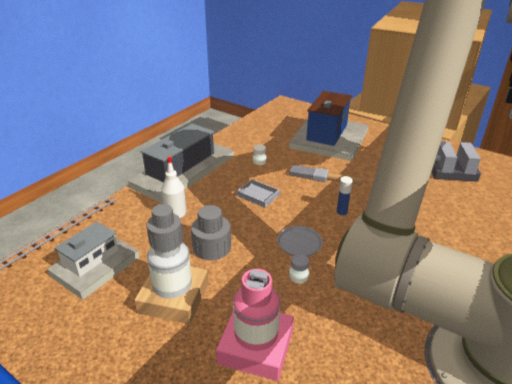

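Top view: the wooden-block can with its cap is at about (140,187), the large loose cap at (213,179), the pink decoy can at (145,268), the dish at (263,241) and the tray at (302,171). In the side view the cap on the can is at about (165,215). The capped can on wood is the one meant: the loose cap is wider and the pink can has no cap. I'll confirm this in one enlarged crop.

```bash
python3 - <<'E'
from h import *
t=cv2.imread('pics/t0.png');s=cv2.imread('pics/s0.png')
a=cv2.resize(t[155:227,105:201],None,fx=4,fy=4,interpolation=3)
d=cv2.resize(t[205:277,215:311],None,fx=4,fy=4,interpolation=3)
b=cv2.resize(s[195:325,125:225],None,fx=4,fy=4.0,interpolation=3)
o=np.zeros((580,790,3),np.uint8);o[:288,:384]=a;o[292:580,:384]=d;o[:520,388:788]=b
cv2.imwrite('pics/c1.png',o)
E
```

```text
(no output)
```

View pics/c1.png

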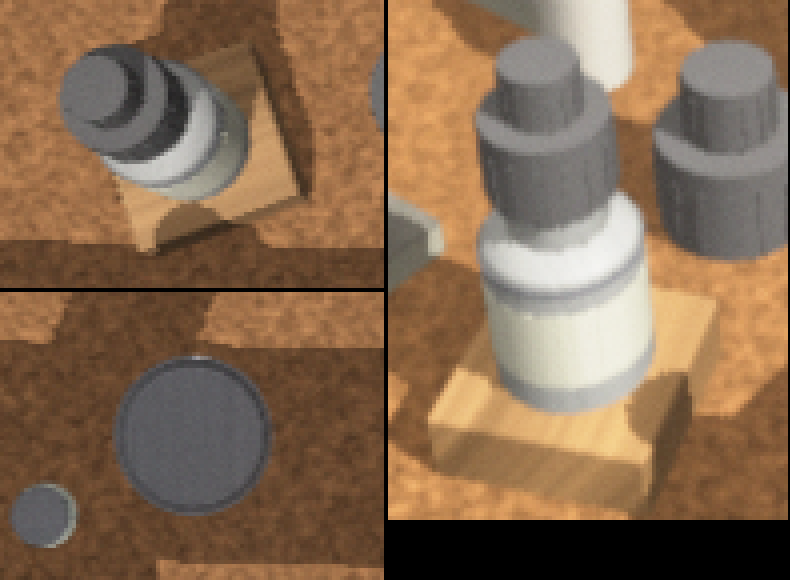

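Confirmed: the ribbed grey cap on the aluminium can in the wooden block is the one meant. The knob-top centre is at top (128.7,177.2) and side (162.3,211.2). The dish centre is at top (263.2,240.7) and side (299,241).

```bash
python3 - <<'E'
from h import *
t=cal('t0');s=cal('s0')
k,e=tri(ray(t,128.7,177.2),ray(s,162.3,211.2));print('knob',k,e)
print(atz(t,128.7,177.2,.22),atz(s,162.3,211.2,.22))
d,e=tri(ray(t,263.2,240.7),ray(s,299,241));print('dish',d,e,atz(t,263.2,240.7,.01))
print('dish diam',np.linalg.norm(atz(t,215+114/4,240.7,.01)-atz(t,215+272/4,240.7,.01)))
print('blob dia cap top',np.linalg.norm(atz(t,105+62/4,177,.22)-atz(t,105+128/4,177,.22)))
for n,u,v,z in [('glue',234,112,.1),('bigcap',213,175,.071),('jar',226,261,.05),('pink',133,271,.19),('garage',150,115,.05),('stick',333,253,.098)]: print(n,atz(t,u,v,z))
E
```

```text
knob [0.56041948 0.20481476 0.21511249] 0.0006586235793263188
[0.55916011 0.20278668 0.22      ] [0.55574227 0.20920975 0.22      ]
dish [ 0.44117741 -0.08276763  0.00476716] 0.0024994237680088073 [ 0.43988507 -0.08328178  0.01      ]
dish diam 0.10209319880973425
blob dia cap top 0.034939796374314845
glue [ 0.75393284 -0.00443227  0.1       ]
bigcap [0.59830686 0.04561043 0.071     ]
jar [0.38720727 0.00764637 0.05      ]
pink [0.36564212 0.18868106 0.19      ]
garage [0.76244462 0.22260688 0.05      ]
stick [ 0.41211505 -0.2453697   0.098     ]
```

Heights check out: knob top measured 0.215 (should be 0.220), dish rim about 0.005–0.010. I'll move above the can.

```bash
python3 -m handwheel '0 0 4 0 0 0 1;13.8 24.5 8 0 0 0 1;13.8 24.5 8 0 0 0 1;13.8 24.5 8 0 0 0 1;13.8 24.5 8 0 0 0 1;13.8 24.5 8 0 0 0 1;13.8 24.5 8 0 0 0 1;13.8 24.5 8 0 0 0 1' 60
python3 -m handwheel '13.8 24.5 0 0 0 0 1;13.8 24.5 0 0 0 0 1;13.8 24.5 0 0 0 0 1;13.8 24.5 0 0 0 0 1;13.8 24.5 0 0 0 0 1;13.8 24.5 0 0 0 0 1;13.8 24.5 0 0 0 0 1;13.8 24.5 0 0 0 0 1'
python3 -m handwheel '13.8 24.5 0 0 0 0 1;13.8 24.5 0 0 0 0 1;13.8 24.5 0 0 0 0 1;13.8 24.5 0 0 0 0 1;13.8 24.5 0 0 0 0 1;13.8 24.5 0 0 0 0 1;13.8 24.5 0 0 0 0 1;13.8 24.5 0 0 0 0 1'
python3 - <<'E'
from h import *
w=snap('wrist','w1.png');o=status.observe();print(o['position'],o['tool_rot'],o['q'],o['ft_force'],o['time_s']);print(w['xyz'],w['orientation'],w['vertical_fov'],w['cx'],w['cy'])
print(proj(w,[.559,.2045,.22]),proj(w,[.559,.2045,.192]))
E
```

```text
time_s: 0.77
position: [0.2825, -0.2832, 0.2824]
tool_rot: [[0.965, 0.262, 0.0], [0.262, -0.965, 0.0], [0.0, -0.0, -1.0]]
ft_force: [0.9, -0.8, 0.5]
grip_width: 0.0852
gripper_force: 0.0
time_s: 1.43
position: [0.4212, -0.0366, 0.2818]
tool_rot: [[0.964, 0.267, -0.0], [0.267, -0.964, 0.001], [0.0, -0.001, -1.0]]
ft_force: [-0.2, -0.2, -0.4]
grip_width: 0.0851
gripper_force: 0.0
time_s: 2.1
position: [0.5593, 0.208, 0.2801]
tool_rot: [[0.964, 0.266, -0.002], [0.266, -0.964, 0.001], [-0.002, -0.001, -1.0]]
ft_force: [0.6, -0.2, 0.0]
grip_width: 0.0854
gripper_force: 0.0
[0.55843448 0.20579983 0.28051833] [[ 9.64394373e-01  2.64458727e-01 -2.25283659e-03]
 [ 2.64458690e-01 -9.64396961e-01 -3.19478179e-04]
 [-2.25711755e-03 -2.87679255e-04 -9.99997411e-01]] [8.84280928e+00 2.44348554e+01 5.73592585e+01 1.77397763e-03
 9.83362438e+01 8.35082525e+01] [ 0.85384214 -0.23886156  0.38298492] 2.15
[0.62429771 0.22481752 0.45236393] [[ 2.64987326e-01 -9.29015044e-01 -2.58288143e-01]
 [-9.64251506e-01 -2.55544380e-01 -7.01149254e-02]
 [-8.66262959e-04  2.67634297e-01 -9.63520178e-01]] 66.24792763008061 254.25913695131143 190.19848861252848
(np.float64(257.2839191596256), np.float64(194.65289799146782)) (np.float64(257.0072509139164), np.float64(186.0137664314263))
```

View pics/w1.png

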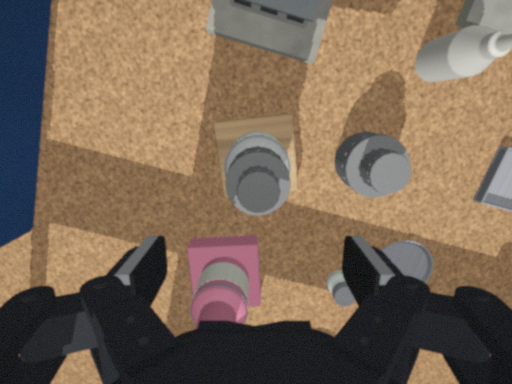

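Wrist view: the knob-top centre is at about (258.5,188.5) on the capped can. The decoy large cap is at (386,172) and the pink can at (222,295). I'll check this in an enlarged crop.

```bash
python3 - <<'E'
from h import *
w=cal('w1');t=cal('t0');s=cal('s0')
i=cv2.imread('pics/w1.png');cv2.imwrite('pics/c2.png',cv2.resize(i[125:225,205:305],None,fx=5.5,fy=5.5,interpolation=3))
print(atz(w,258.5,188.5,.22))
E
```

```text
[0.5643197  0.20494496 0.22      ]
```

View pics/c2.png

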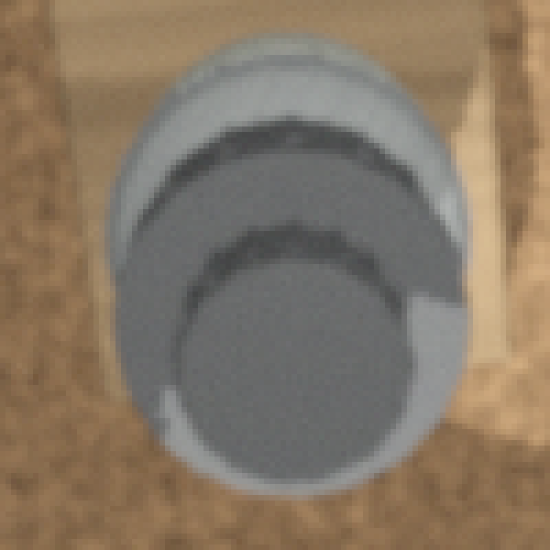

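Crop: the knob top spans (177–413, 258–482), so its centre is at full-image pixel (258.3,191.9).

```bash
python3 - <<'E'
from h import *
w=cal('w1');t=cal('t0');s=cal('s0')
print(atz(w,258.3,191.9,.22))
R=[ray(w,258.3,191.9),ray(t,128.5,177),ray(s,162.1,211)]
A=0;b=0
for o,d in R:
    d=d/np.linalg.norm(d);P=np.eye(3)-np.outer(d,d);A=A+P;b=b+P@o
print(np.linalg.solve(A,b),status.observe()['position'])
E
```

```text
[0.56149052 0.20432616 0.22      ]
[0.56056696 0.20464608 0.21581529] [0.55843448 0.20579983 0.28051833]
```

```bash
python3 -m handwheel '0.2 0 -2 0 0 0 1;0.2 0 -4 0 0 0 1;0.2 0 -6 0 0 0 1;0.2 0 -7.5 0 0 0 1;0.2 0 -8.5 0 0 0 1;0.2 0 -8.9 0 0 0 1;0.2 0 -8.9 0 0 0 1;0.2 0 -8.9 0 0 0 1' 60
python3 -m handwheel '0 0 0 0 0 0 0.6;0 0 0 0 0 0 0.5;0 0 0 0 0 0 0.45;0 0 0 0 0 0 0.45;0 0 0 0 0 0 0.4;0 0 0 0 0 0 0.35;0 0 0 0 0 0 0.3;0 0 0 0 0 0 0.3' 60
```

```text
time_s: 2.82
position: [0.5602, 0.2038, 0.194]
tool_rot: [[0.965, 0.261, 0.001], [0.261, -0.965, 0.0], [0.001, 0.0, -1.0]]
ft_force: [0.6, 0.1, -0.3]
grip_width: 0.0857
gripper_force: 0.0
time_s: 3.48
position: [0.56, 0.2042, 0.1931]
tool_rot: [[0.965, 0.262, 0.0], [0.262, -0.965, 0.0], [0.0, 0.0, -1.0]]
ft_force: [-0.2, 0.7, -0.6]
grip_width: 0.0258
gripper_force: 0.0
```

```bash
python3 - <<'E'
from h import *
w=snap('wrist','w2.png');s=snap('side','s2.png')
a=w['color'][...,::-1];b=s['color'][...,::-1]
o=np.zeros((600,800,3),np.uint8)
o[:,:400]=cv2.resize(a[100:340,170:330],(400,600));o[:,400:]=cv2.resize(b[150:300,110:210],(400,600))
cv2.imwrite('pics/c3.png',o)
print(status.observe()['grip_width'],status.observe()['gripper_force'])
E
```

```text
0.02564774302682683 0.0
```

View pics/c3.png

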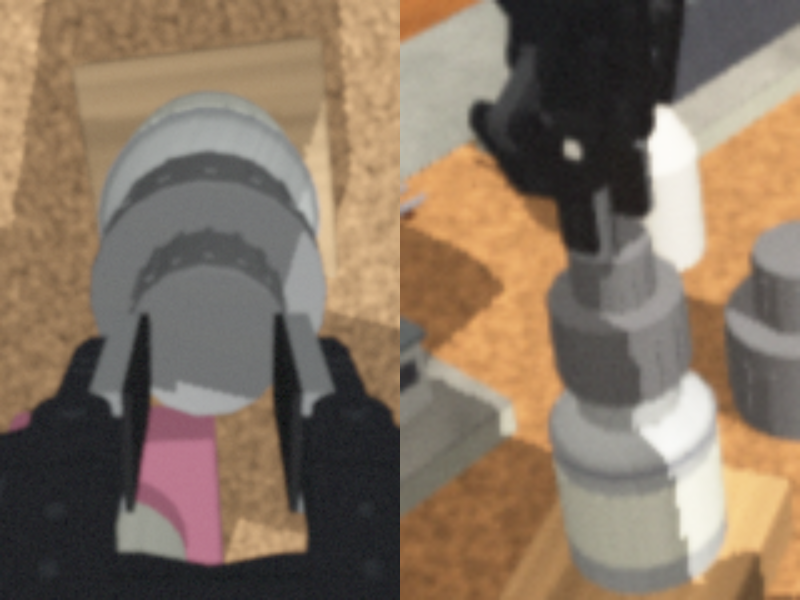

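```bash
python3 - <<'E'
from h import *
w=cal('w2');s=cal('s2');o=status.observe();p=o['position'];R=o['tool_rot'];print(p)
def cw(q): return (q[0]-170)*2.5,(q[1]-100)*2.5
def cs(q): return 400+(q[0]-110)*4,(q[1]-150)*4
for dz in (0,.01,.02,.03):
  for y in (-.013,.013):
    for x in (-.011,.011):
      P=p+R@np.array([x,y,-dz]);print(dz,y,x,np.round(cw(proj(w,P))),np.round(cs(proj(s,P))))
for z in (.192,.22,.23): print(z,cw(proj(w,[.56,.2045,z])),cs(proj(s,[.56,.2045,z])))
E
```

```text
[0.55991829 0.20420595 0.1930853 ]
0 -0.013 -0.011 [156. 341.] [625. 308.]
0 -0.013 0.011 [154. 258.] [580. 297.]
0 0.013 -0.011 [259. 341.] [654. 273.]
0 0.013 0.011 [260. 258.] [610. 262.]
0.01 -0.013 -0.011 [153. 358.] [622. 290.]
0.01 -0.013 0.011 [151. 272.] [577. 279.]
0.01 0.013 -0.011 [261. 358.] [652. 255.]
0.01 0.013 0.011 [263. 271.] [608. 245.]
0.02 -0.013 -0.011 [150. 377.] [620. 271.]
0.02 -0.013 0.011 [148. 286.] [575. 260.]
0.02 0.013 -0.011 [264. 377.] [649. 237.]
0.02 0.013 0.011 [266. 286.] [605. 226.]
0.03 -0.013 -0.011 [146. 399.] [617. 253.]
0.03 -0.013 0.011 [144. 303.] [572. 242.]
0.03 0.013 -0.011 [267. 399.] [647. 218.]
0.03 0.013 0.011 [270. 303.] [603. 208.]
0.192 (np.float64(206.28882655346837), np.float64(297.9645289977374)) (np.float64(616.8773942218268), np.float64(287.0850023874584))
0.22 (np.float64(205.58611643923092), np.float64(345.01942618724854)) (np.float64(609.9237529328652), np.float64(235.9339825888917))
0.23 (np.float64(205.27315971977237), np.float64(365.975644065044)) (np.float64(607.3724067245787), np.float64(217.16626723086335))
```

The picture shows the fingertips closed just above the knob top (tips at about z 0.222, near (585,250) in the crop). So the fingers really end about 28 mm short of the reported TCP. I'll reopen, go lower and watch the force.

```bash
python3 -c "
from rig import env;print(env.tcp_to_grasp)"
python3 -m handwheel '0 0 0.5 0 0 0 1;0 0 0.5 0 0 0 1;0 0 0.5 0 0 0 1;0 0 0 0 0 0 1;0 0 -0.5 0 0 0 1;0 0 -1 0 0 0 1;0 0 -1.5 0 0 0 1;0 0 -1.5 0 0 0 1'
python3 -m handwheel '0 0 -0.3 0 0 0 1;0 0 -0.6 0 0 0 1;0 0 -0.9 0 0 0 1;0 0 -0.9 0 0 0 1'
```

```text
0.0187
time_s: 4.25
position: [0.5594, 0.2041, 0.1765]
tool_rot: [[0.965, 0.262, -0.003], [0.262, -0.965, -0.0], [-0.003, -0.0, -1.0]]
ft_force: [-0.0, -0.3, -0.2]
grip_width: 0.0851
gripper_force: 0.0
time_s: 4.58
position: [0.5597, 0.2042, 0.1684]
tool_rot: [[0.965, 0.262, -0.001], [0.262, -0.965, -0.0], [-0.001, -0.0, -1.0]]
ft_force: [0.1, -0.5, -0.4]
grip_width: 0.0856
gripper_force: 0.0
```

```bash
python3 -m handwheel '0 0 0 0 0 0 0.6;0 0 0 0 0 0 0.5;0 0 0 0 0 0 0.45;0 0 0 0 0 0 0.42;0 0 0 0 0 0 0.38;0 0 0 0 0 0 0.3;0 0 0 0 0 0 0.2;0 0 0 0 0 0 0' 60
python3 - <<'E'
from h import *
w=snap('wrist','w3.png');s=snap('side','s3.png')
a=w['color'][...,::-1];b=s['color'][...,::-1]
o=np.zeros((600,800,3),np.uint8)
o[:,:400]=cv2.resize(a[100:340,170:330],(400,600));o[:,400:]=cv2.resize(b[150:300,110:210],(400,600))
cv2.imwrite('pics/c4.png',o)
E
```

```text
time_s: 5.25
position: [0.5601, 0.2043, 0.1696]
tool_rot: [[0.965, 0.262, 0.001], [0.262, -0.965, 0.0], [0.001, -0.0, -1.0]]
ft_force: [-1.5, 1.5, 3.1]
grip_width: 0.0343
gripper_force: 59.4
```

View pics/c4.png

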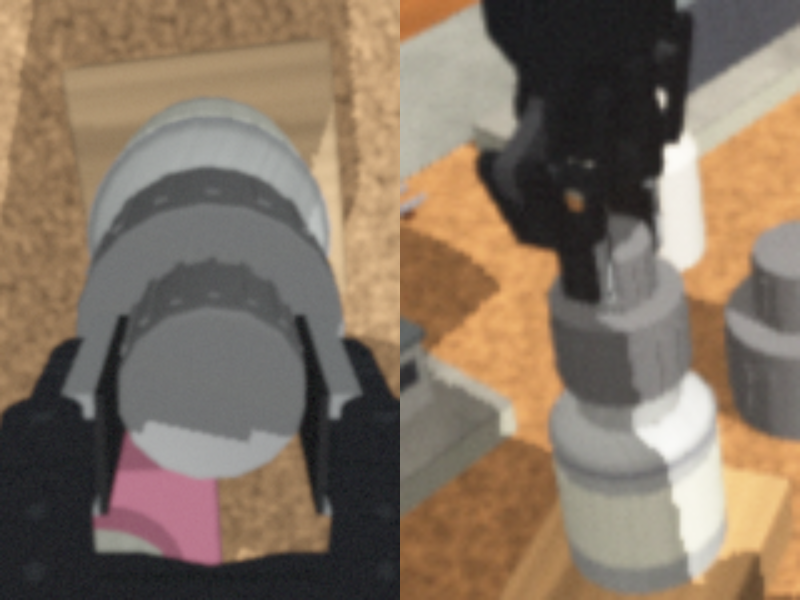

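The cap is gripped: width 34 mm, 59 N, pads on the knob with the tips just above the shoulder. Now I'll press down in steps and feel for the seal.

```bash
python3 -m handwheel '0 0 -0.1 0 0 0 0;0 0 -0.2 0 0 0 0;0 0 -0.3 0 0 0 0;0 0 -0.4 0 0 0 0;0 0 -0.4 0 0 0 0;0 0 -0.4 0 0 0 0' 80
```

```text
time_s: 5.85
position: [0.56, 0.2043, 0.1651]
tool_rot: [[0.965, 0.262, 0.0], [0.262, -0.965, 0.0], [0.0, -0.0, -1.0]]
ft_force: [0.0, 1.1, 5.4]
grip_width: 0.0337
gripper_force: 79.9
```

```bash
python3 -m handwheel '0 0 -0.05 0 0 0 0;0 0 -0.1 0 0 0 0;0 0 -0.1 0 0 0 0'
```

```text
time_s: 6.1
position: [0.56, 0.2043, 0.1641]
tool_rot: [[0.965, 0.262, 0.0], [0.262, -0.965, 0.0], [0.0, -0.0, -1.0]]
ft_force: [-0.4, 1.2, 5.6]
grip_width: 0.0334
gripper_force: 79.9
```

```bash
python3 -m handwheel '0 0 -0.05 0 0 0 0;0 0 -0.05 0 0 0 0;0 0 -0.05 0 0 0 0'
```

```text
time_s: 6.35
position: [0.56, 0.2043, 0.1637]
tool_rot: [[0.965, 0.262, 0.0], [0.262, -0.965, 0.0], [0.0, -0.0, -1.0]]
ft_force: [-0.5, 1.7, 5.3]
grip_width: 0.033
gripper_force: 79.9
```

```bash
python3 - <<'E'
from h import *
w=cal('w3');print(atz(w,254.8,257.2,.22),w['xyz'])
w2=cal('w2')
# knob in w2 full: circle centre approx crop (208,340)
print(atz(w2,170+208/2.5,100+341/2.5,.22),w2['xyz'])
n=snap('wrist','w4.png');s=snap('side','s4.png')
a=n['color'][...,::-1];b=s['color'][...,::-1]
o=np.zeros((600,800,3),np.uint8)
o[:,:400]=cv2.resize(a[150:310,200:307],(400,600),interpolation=3);o[:,400:]=cv2.resize(b[180:270,130:190],(400,600),interpolation=3)
cv2.imwrite('pics/c5.png',o)
g=lambda q:((q[0]-200)*400/107,(q[1]-150)*3.75)
print(g(proj(n,[.56,.2045,.22-.006])),g(proj(n,[.56,.2045,.22])),status.observe()['grip_width'])
E
```

```text
[0.56166005 0.20366016 0.22      ] [0.62468592 0.22100445 0.34195382]
[0.5610388  0.20424327 0.22      ] [0.62468654 0.22092869 0.36544328]
(np.float64(194.370328220633), np.float64(411.19191905634233)) (np.float64(194.0033914503291), np.float64(436.374402753074)) 0.03339506440993441
```

View pics/c5.png

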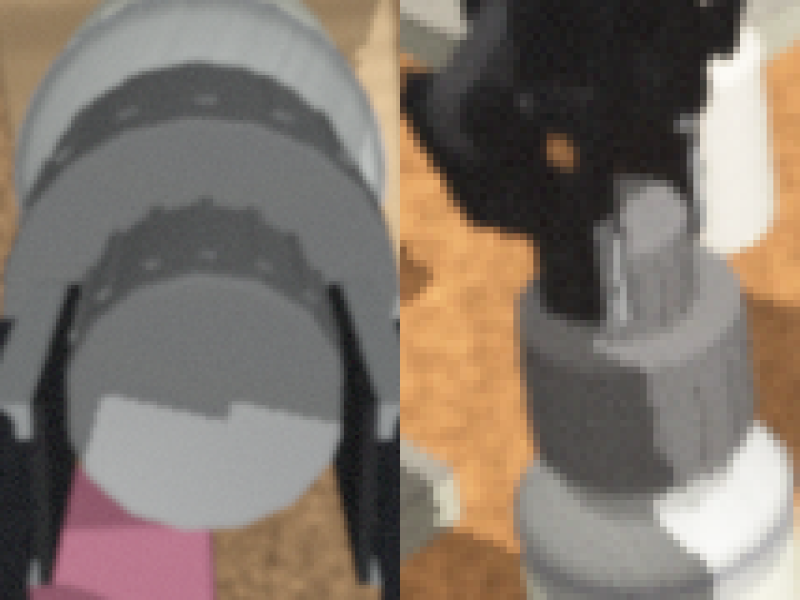

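The knob is centred between the pads and is moving down with the gripper. No seal yet after about 6 mm, so I'll keep feeling.

```bash
python3 -m handwheel '0 0 -0.05 0 0 0 0;0 0 -0.1 0 0 0 0;0 0 -0.1 0 0 0 0;0 0 -0.1 0 0 0 0'|grep -E 'pos|ft|wid'
```

```text
position: [0.56, 0.2043, 0.1627]
ft_force: [-0.4, 1.4, 5.4]
grip_width: 0.0334
```

```bash
python3 -m handwheel '0 0 -0.05 0 0 0 0;0 0 -0.05 0 0 0 0;0 0 -0.05 0 0 0 0'|grep -E 'pos|ft|wid'
```

```text
position: [0.56, 0.2043, 0.1623]
ft_force: [-0.2, 2.2, 5.5]
grip_width: 0.0333
```

```bash
python3 -m handwheel '0 0 -0.05 0 0 0 0;0 0 -0.1 0 0 0 0;0 0 -0.1 0 0 0 0;0 0 -0.1 0 0 0 0'|grep -E 'pos|ft|wid'
```

```text
position: [0.5601, 0.2043, 0.1613]
ft_force: [-0.7, 1.3, 5.7]
grip_width: 0.0337
```

```bash
python3 -m handwheel '0 0 -0.05 0 0 0 0;0 0 -0.05 0 0 0 0;0 0 -0.05 0 0 0 0'|grep -E 'pos|ft|wid'
```

```text
position: [0.5601, 0.2043, 0.1608]
ft_force: [-0.5, 1.7, 6.2]
grip_width: 0.0334
```

```bash
python3 -m handwheel '0 0 -0.05 0 0 0 0;0 0 -0.1 0 0 0 0;0 0 -0.1 0 0 0 0;0 0 -0.1 0 0 0 0'|grep -E 'pos|ft|wid'
```

```text
position: [0.5601, 0.2043, 0.1598]
ft_force: [-0.6, 1.3, 6.4]
grip_width: 0.0335
```

```bash
python3 -m handwheel '0 0 -0.03 0 0 0 0;0 0 -0.03 0 0 0 0;0 0 -0.03 0 0 0 0'|grep -E 'pos|ft|wid'
```

```text
position: [0.5601, 0.2043, 0.1596]
ft_force: [-0.8, 1.1, 6.4]
grip_width: 0.0338
```

```bash
python3 -m handwheel '0 0 -0.05 0 0 0 0;0 0 -0.1 0 0 0 0;0 0 -0.1 0 0 0 0;0 0 -0.1 0 0 0 0'|grep -E 'pos|ft|wid'
```

```text
position: [0.56, 0.2043, 0.1586]
ft_force: [-0.8, 1.1, 7.0]
grip_width: 0.0334
```

```bash
python3 -m handwheel '0 0 -0.03 0 0 0 0;0 0 -0.03 0 0 0 0;0 0 -0.03 0 0 0 0'|grep -E 'pos|ft|wid'
```

```text
position: [0.5601, 0.2043, 0.1583]
ft_force: [0.3, 0.9, 6.8]
grip_width: 0.0335
```

```bash
python3 -m handwheel '0 0 -0.05 0 0 0 0;0 0 -0.1 0 0 0 0;0 0 -0.1 0 0 0 0;0 0 -0.1 0 0 0 0'|grep -E 'pos|ft|wid'
```

```text
position: [0.5601, 0.2043, 0.1573]
ft_force: [-1.0, 0.8, 7.3]
grip_width: 0.0339
```

```bash
python3 -m handwheel '0 0 -0.03 0 0 0 0;0 0 -0.03 0 0 0 0;0 0 -0.03 0 0 0 0'|grep -E 'pos|ft|wid'
```

```text
position: [0.5601, 0.2043, 0.1571]
ft_force: [-1.2, 1.7, 6.4]
grip_width: 0.0332
```

```bash
python3 -m handwheel '0 0 -0.05 0 0 0 0;0 0 -0.1 0 0 0 0;0 0 -0.1 0 0 0 0;0 0 -0.1 0 0 0 0'|grep -E 'pos|ft|wid'
```

```text
position: [0.5601, 0.2043, 0.1561]
ft_force: [-0.9, 1.1, 6.8]
grip_width: 0.0338
```

```bash
python3 -m handwheel '0 0 -0.03 0 0 0 0;0 0 -0.03 0 0 0 0;0 0 -0.03 0 0 0 0'|grep -E 'pos|ft|wid'
```

```text
position: [0.5601, 0.2043, 0.1558]
ft_force: [-0.7, 2.2, 7.5]
grip_width: 0.0336
```

```bash
python3 -m handwheel '0 0 -0.05 0 0 0 0;0 0 -0.1 0 0 0 0;0 0 -0.1 0 0 0 0;0 0 -0.1 0 0 0 0'|grep -E 'pos|ft|wid'
```

```text
position: [0.5601, 0.2043, 0.1548]
ft_force: [-1.3, 2.3, 7.1]
grip_width: 0.0333
```

```bash
python3 -m handwheel '0 0 -0.03 0 0 0 0;0 0 -0.03 0 0 0 0;0 0 -0.03 0 0 0 0'|grep -E 'pos|ft|wid'
```

```text
position: [0.5601, 0.2043, 0.1546]
ft_force: [-0.8, 1.3, 7.3]
grip_width: 0.0331
```

```bash
python3 -m handwheel '0 0 -0.04 0 0 0 0;0 0 -0.07 0 0 0 0;0 0 -0.07 0 0 0 0;0 0 -0.07 0 0 0 0'|grep -E 'pos|ft|wid'
```

```text
position: [0.5602, 0.2043, 0.1543]
ft_force: [-2.2, 1.6, 9.3]
grip_width: 0.0337
```

```bash
python3 -m handwheel '0 0 -0.03 0 0 0 0;0 0 -0.03 0 0 0 0;0 0 -0.03 0 0 0 0'|grep -E 'pos|ft|wid'
```

```text
position: [0.5603, 0.2043, 0.1542]
ft_force: [-1.7, 1.1, 10.9]
grip_width: 0.0336
```

The seal is felt: the force now rises steeply.

```bash
python3 -m handwheel '0 0 -0.03 0 0 0 0;0 0 -0.06 0 0 0 0;0 0 -0.06 0 0 0 0;0 0 -0.06 0 0 0 0'|grep -E 'pos|ft|wid'
```

```text
position: [0.5604, 0.2044, 0.1539]
ft_force: [-2.3, 1.1, 12.6]
grip_width: 0.0335
```

```bash
python3 -m handwheel '0 0 -0.03 0 0 0 0;0 0 -0.06 0 0 0 0;0 0 -0.06 0 0 0 0;0 0 -0.06 0 0 0 0;0 0 -0.06 0 0 0 0'|grep -E 'pos|ft|wid'
python3 -c "
from rig import status;o=status.observe();print(o['ft_force'],o['time_s'],o['q'])"
```

```text
position: [0.5605, 0.2044, 0.1537]
ft_force: [-2.9, 0.8, 14.9]
grip_width: 0.034
[-2.86322256  0.84489421 14.94031067] 11.8667 [8.67329158e+00 2.84860204e+01 7.14146351e+01 4.85359691e-03
 7.99326785e+01 8.34935955e+01]
```

```bash
python3 -m handwheel '0 0 -0.03 0 0 0 0;0 0 -0.03 0 0 0 0;0 0 -0.03 0 0 0 0'|grep -E 'pos|ft|wid'
python3 -m handwheel '0 0 0 0 0 3 0;0 0 0 0 0 6 0;0 0 0 0 0 9 0;0 0 0 0 0 12 0;0 0 0 0 0 15 0;0 0 0 0 0 18 0;0 0 0 0 0 18 0'
python3 -c "
from rig import status;o=status.observe();print(o['wrist_torque'])"
```

```text
position: [0.5605, 0.2044, 0.1536]
ft_force: [-2.6, 1.4, 16.7]
grip_width: 0.0335
time_s: 12.7
position: [0.5609, 0.2039, 0.1536]
tool_rot: [[0.836, 0.549, 0.004], [0.549, -0.836, -0.0], [0.003, 0.002, -1.0]]
ft_force: [-1.6, -0.4, 16.8]
grip_width: 0.0333
gripper_force: 81.5
[-0.22742161  0.30093868 -0.03655147]
```

```bash
python3 -m handwheel '0 0 0 0 0 4 0;0 0 0 0 0 8 0;0 0 0 0 0 12 0;0 0 0 0 0 16 0;0 0 0 0 0 20 0;0 0 0 0 0 24 0;0 0 0 0 0 28 0;0 0 0 0 0 28 0'
python3 -c "
from rig import status;o=status.observe();print(o['wrist_torque'])"
```

```text
time_s: 13.37
position: [0.5614, 0.2037, 0.1536]
tool_rot: [[0.479, 0.878, 0.005], [0.878, -0.479, -0.001], [0.002, 0.005, -1.0]]
ft_force: [0.2, -1.8, 13.8]
grip_width: 0.0334
gripper_force: 81.4
[-0.22977308 -0.09548781 -0.05209204]
```

```bash
python3 -m handwheel '0 0 -0.03 0 0 3 0;0 0 -0.05 0 0 6 0;0 0 -0.05 0 0 10 0;0 0 -0.05 0 0 14 0;0 0 -0.05 0 0 18 0;0 0 -0.05 0 0 20 0;0 0 -0.05 0 0 20 0'
python3 -c "
from rig import status;o=status.observe();print(o['wrist_torque'])"
```

```text
time_s: 13.95
position: [0.5618, 0.2038, 0.1535]
tool_rot: [[0.152, 0.988, 0.006], [0.988, -0.152, -0.0], [0.001, 0.006, -1.0]]
ft_force: [1.0, -0.9, 16.3]
grip_width: 0.0336
gripper_force: 81.5
[-0.18296487 -0.25322621 -0.00293928]
```

```bash
python3 -m handwheel '0 0 0 0 0 3 0;0 0 0 0 0 6 0;0 0 0 0 0 8 0;0 0 0 0 0 10 0;0 0 0 0 0 12 0;0 0 0 0 0 12 0'
python3 -c "
from rig import status;o=status.observe();print(o['wrist_torque'],o['q'])"
```

```text
time_s: 14.45
position: [0.5618, 0.204, 0.1535]
tool_rot: [[-0.057, 0.998, 0.006], [0.998, 0.057, 0.0], [-0.0, 0.006, -1.0]]
ft_force: [0.7, -0.8, 15.8]
grip_width: 0.0336
gripper_force: 81.6
[ 0.01786168 -0.20368109 -0.09185426] [ 8.64223289e+00  2.85103294e+01  7.13985596e+01 -3.85868056e-02
  7.97268362e+01  5.39766971e+00]
```

```bash
python3 -m handwheel '0 0 0 0 0 2 0;0 0 0 0 0 4 0;0 0 0 0 0 5 0;0 0 0 0 0 5 0'
python3 -c "
from rig import status;o=status.observe();print(o['wrist_torque'],o['q'])"
```

```text
time_s: 14.78
position: [0.5617, 0.2042, 0.1536]
tool_rot: [[-0.141, 0.99, 0.006], [0.99, 0.141, 0.001], [0.0, 0.006, -1.0]]
ft_force: [1.2, 0.7, 16.0]
grip_width: 0.0334
gripper_force: 81.5
[ 0.18702263 -0.20009654 -1.03957809] [8.63928753e+00 2.85069634e+01 7.13989492e+01 1.05987194e-03
 7.97351068e+01 5.38586338e-01]
```

The hard stop is reached: torque jumped to 1 Nm while the push held at 16 N. I'll ease off 2° and lift straight up.

```bash
python3 -m handwheel '0 0 0 0 0 -1.5 0;0 0 0.3 0 0 -2.5 0;0 0 0.8 0 0 -2.5 0;0 0 1.3 0 0 -2.5 0;0 0 1.8 0 0 -2.5 0;0 0 2.2 0 0 -2.5 0;0 0 2.2 0 0 -2.5 0'|grep -E 'pos|ft|wid'
python3 -m handwheel '0 0 0.4 0 0 0 0;0 0 0.8 0 0 0 0;0 0 0.8 0 0 0 0'|grep -E 'pos|ft|wid'
```

```text
position: [0.5604, 0.2038, 0.172]
ft_force: [3.5, -0.4, -4.1]
grip_width: 0.0332
position: [0.5603, 0.204, 0.1806]
ft_force: [3.7, 0.7, -2.8]
grip_width: 0.0334
```

```bash
python3 -m handwheel '0.1 0 1 0 0 0 0;0.1 0 2.2 0 0 0 0;0.1 0 3.4 0 0 0 0;0.1 0 4.8 0 0 0 0;0.1 0 6.5 0 0 0 0;0.1 0 8.5 0 0 0 0;0.1 0 8.5 0 0 0 0'|grep -E 'pos|ft|wid'
python3 -m handwheel '-1 -2.5 0 0 0 0 0;-2.4 -5.5 0 0 0 0 0;-3.8 -9 0 0 0 0 0;-5.2 -12.5 0 0 0 0 0;-6.6 -16 0 0 0 0 0;-7.8 -18.5 0 0 0 0 0;-8.4 -20 0 0 0 0 0;-8.4 -20 0 0 0 0 0'|grep -E 'pos|ft|wid'
python3 - <<'E'
from h import *
w=snap('wrist','w5.png');s=snap('side','s5.png');o=status.observe();print(o['position'],o['tool_rot'],o['q'],o['time_s'])
O=np.zeros((384,800,3),np.uint8);O[:,:450]=w['color'][:,31:481,::-1];O[:,450:]=s['color'][:,100:450,::-1]
cv2.imwrite('pics/c6.png',O);print(proj(w,[.44,-.083,.004]))
E
```

```text
position: [0.5615, 0.2042, 0.2693]
ft_force: [1.1, -0.0, -0.3]
grip_width: 0.0335
position: [0.4753, 0.002, 0.2652]
ft_force: [0.2, 0.8, -0.4]
grip_width: 0.0332
[0.47645555 0.00413045 0.26535493] [[-9.76738105e-02  9.95217240e-01 -1.57229609e-03]
 [ 9.95218274e-01  9.76746900e-02  4.92495394e-04]
 [ 6.43713440e-04 -1.51667389e-03 -9.99998643e-01]] [-1.37836105e+01  1.19869644e+01  7.80839214e+01  5.94181998e-03
  9.00233290e+01 -1.93888759e+01] 16.9667
(np.float64(227.11951006844808), np.float64(207.57052019779258))
```

View pics/c6.png

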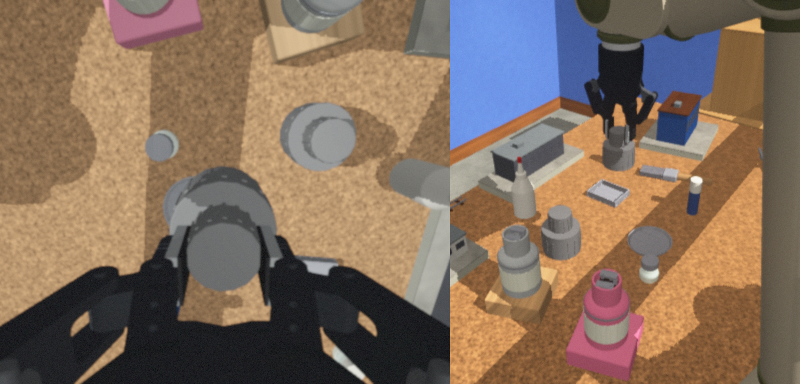

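The cap is held upright and clear. In the side view the dish is at (650,240) and unobstructed. I'll go over it and down.

```bash
python3 -m handwheel '-1 -2 0 0 0 0 0;-2.2 -5 0 0 0 0 0;-3.2 -7.5 0 0 0 0 0;-3.5 -8.6 -2 0 0 0 0;-3.5 -8.6 -4.5 0 0 0 0;-3.5 -8.6 -7.5 0 0 0 0;-3.5 -8.6 -10 0 0 0 0;-3.5 -8.6 -10 0 0 0 0'|grep -E 'pos|ft|wid'
python3 -m handwheel '0 0 -2 0 0 0 0;0 0 -4.5 0 0 0 0;0 0 -7 0 0 0 0;0 0 -9 0 0 0 0;0 0 -10 0 0 0 0;0 0 -10.5 0 0 0 0;0 0 -10.5 0 0 0 0;0 0 -10.5 0 0 0 0'|grep -E 'pos|ft|wid|rot'
python3 - <<'E'
from h import *
t=snap('top','t6.png');s=snap('side','s6.png');o=status.observe();print(o['position'],o['ft_force'])
O=np.zeros((600,800,3),np.uint8);O[:,:400]=cv2.resize(t['color'][200:290,230:290,::-1],(400,600));O[:,400:]=cv2.resize(s['color'][175:280,265:335,::-1],(400,600))
cv2.imwrite('pics/c7.png',O)
E
```

```text
position: [0.4399, -0.0799, 0.1618]
ft_force: [-0.4, 1.0, -1.7]
grip_width: 0.0334
position: [0.4427, -0.0817, 0.062]
tool_rot: [[-0.099, 0.995, 0.001], [0.995, 0.099, -0.001], [-0.001, 0.001, -1.0]]
ft_force: [0.3, 0.0, -1.8]
grip_width: 0.0336
[ 0.44268379 -0.08191271  0.06214337] [ 0.10579236 -1.0347722  -1.42891588]
```

View pics/c7.png

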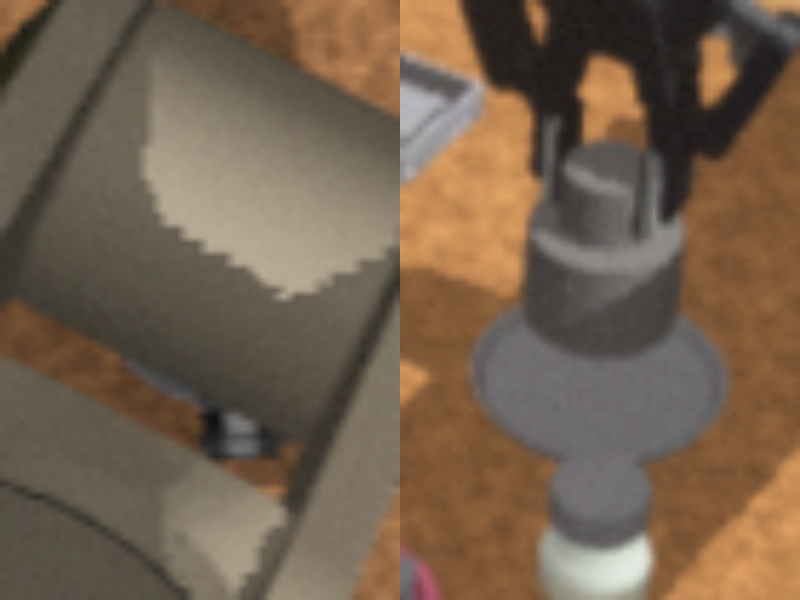

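The cap is above the dish and in line with it in the side view (cap at x≈605, dish at x≈600). I'll lower it gently with force checks.

```bash
python3 -m handwheel '-0.15 -0.05 -0.8 0 0 0 0;-0.15 -0.05 -1.6 0 0 0 0;-0.15 -0.05 -2.2 0 0 0 0;-0.15 -0.05 -2.8 0 0 0 0;-0.15 -0.05 -3.1 0 0 0 0;-0.15 -0.05 -3.3 0 0 0 0;-0.15 -0.05 -3.3 0 0 0 0'|grep -E 'pos|ft|wid'
python3 -m handwheel '0 0 -0.1 0 0 0 0;0 0 -0.15 0 0 0 0;0 0 -0.2 0 0 0 0;0 0 -0.2 0 0 0 0'|grep -E 'pos|ft|wid'
```

```text
position: [0.4403, -0.0823, 0.0277]
ft_force: [0.3, -0.1, -1.0]
grip_width: 0.0334
position: [0.4405, -0.0823, 0.0262]
ft_force: [-0.5, 0.1, -1.3]
grip_width: 0.0333
```

```bash
python3 -m handwheel '0 0 -0.04 0 0 0 0;0 0 -0.08 0 0 0 0;0 0 -0.1 0 0 0 0;0 0 -0.1 0 0 0 0'|grep -E 'pos|ft|wid'
```

```text
position: [0.4405, -0.0823, 0.0252]
ft_force: [-0.4, 0.7, 0.4]
grip_width: 0.0332
```

```bash
python3 -m handwheel '0 0 -0.03 0 0 0 0;0 0 -0.06 0 0 0 0;0 0 -0.06 0 0 0 0'|grep -E 'pos|ft|wid'
```

```text
position: [0.4405, -0.0824, 0.0251]
ft_force: [-2.4, 0.8, 9.3]
grip_width: 0.0337
```

The cap has touched down. I'll ease off, open and retreat.

```bash
python3 -m handwheel '0 0 0.05 0 0 0 0;0 0 0.05 0 0 0 0.45;0 0 0.05 0 0 0 0.6;0 0 0.05 0 0 0 0.8;0 0 0.05 0 0 0 0.9;0 0 0.05 0 0 0 0.9;0 0 0.05 0 0 0 0.9'|grep -E 'pos|ft|wid'
python3 -m handwheel '0 0 0.5 0 0 0 0.9;0 0 1.5 0 0 0 0.9;0 0 3 0 0 0 0.9;0 0 6 0 0 0 0.9;0 0 9 0 0 0 0.9;0 0 12 0 0 0 0.9;0 0 15 0 0 0 0.9;0 0 15 0 0 0 0.9'|grep -E 'time|pos|ft|wid'
python3 - <<'E'
from h import *
w=snap('wrist','w7.png');s=snap('side','s7.png')
O=np.zeros((384,800,3),np.uint8);O[:,:450]=w['color'][:,31:481,::-1];O[:,450:]=s['color'][:,100:450,::-1]
cv2.imwrite('pics/c8.png',O)
for p in ([.44,-.083,.01],[.4405,-.0824,.075],[.4405,-.0824,.047]): print(proj(w,p),proj(s,p))
E
```

```text
position: [0.4404, -0.0823, 0.025]
ft_force: [0.3, 0.5, -0.2]
grip_width: 0.0768
time_s: 21.15
position: [0.4425, -0.0832, 0.1804]
ft_force: [0.7, -0.1, -0.0]
grip_width: 0.0769
(np.float64(251.22688465146916), np.float64(166.14247677359648)) (np.float64(300.18025882739994), np.float64(239.46563106585236))
(np.float64(251.65103681034444), np.float64(178.45417427825367)) (np.float64(301.6245236407121), np.float64(216.98189188027064))
(np.float64(251.67309043682815), np.float64(172.32541625271477)) (np.float64(300.8477734589629), np.float64(226.88910480325558))
```

View pics/c8.png

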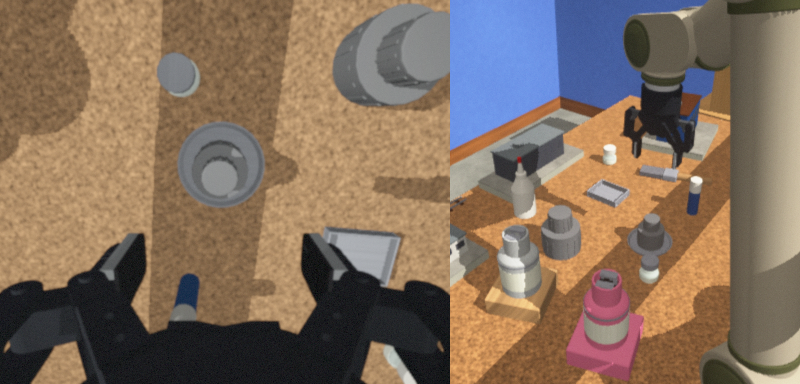

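The cap stands knob up in the middle of the dish: dish centre (221,165), knob top (219,179), matching the projection. The gripper is clear and nothing else has moved.

```bash
python3 -c "
from rig import env;print(env.close_job())"
```

```text
the job is handed in; nothing more can be done
None
```

I opened the can with a push of about 16 N on the seal (highest reading 16.8 N), set the cap down knob up in the middle of the dish and let go, then handed the job in at about 21 s; no verdict came back.

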